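# Tip the tested drone motors into their kit bin

### The job

Collect all the drone motors onto the level tip tray (any already lying in it stay there), and lift the grey bin up off its hanging rail and stand it upright on the bench beneath the tray's corner spout. Once every motor is on the tray, raise the tray by its handle until all of them have slid out through the corner notch into the bin, then lower the tray until it is level again; leave the bin standing under the spout and everything else on the bench alone.

Things in the scene. Friction and masses are not known exactly. Their poses are not given: they have to be found in the camera images.
- motor1: a drone motor: a dark steel puck 44 mm in diameter and 26 mm tall with a 12 mm diameter, 8 mm tall shaft stub on top, 60 g, standing upright. Origin at the centre of its underside, z up. Absent (None) in some runs; starts in the tray.
- motor2: a drone motor: a dark steel puck 44 mm in diameter and 26 mm tall with a 12 mm diameter, 8 mm tall shaft stub on top, 60 g, standing upright. Origin at the centre of its underside, z up. Absent (None) in some runs; starts loose on the bench.
- motor3: a drone motor: a dark steel puck 44 mm in diameter and 26 mm tall with a 12 mm diameter, 8 mm tall shaft stub on top, 60 g, standing upright. Origin at the centre of its underside, z up. Absent (None) in some runs; starts loose on the bench.
- motor4: a drone motor: a dark steel puck 44 mm in diameter and 26 mm tall with a 12 mm diameter, 8 mm tall shaft stub on top, 60 g, standing upright. Origin at the centre of its underside, z up. Absent (None) in some runs; starts loose on the bench.
- motor5: a drone motor: a dark steel puck 44 mm in diameter and 26 mm tall with a 12 mm diameter, 8 mm tall shaft stub on top, 60 g, standing upright. Origin at the centre of its underside, z up. Absent (None) in some runs; starts loose on the bench.
- bin: Grey open bin, 135 (x) x 160 (y) mm outside, 250 g; origin at the centre of its underside. Walls 4 mm, floor 5 mm; front (x = -67.5 mm) and side walls 60 mm tall; rear wall (x = 59.5 to 67.5 mm) 90 mm tall with a grip tab on top (bin_tab) and a hook behind (bin_hook). Starts hung on the rack: raise it over 25 mm, then take it away to its own -x.
- bin_tab (a point): Grip point of the bin: middle of the upright tab at the bin's x = 63.5, z = 114 mm. The tab is 12 mm thick along the bin's x, 60 mm wide along y, and rises from z = 90 to 135 mm, in the middle of the rear wall. Pinch it from above, fingers along the bin's x, fingertips not below z = 92 mm of the bin.
- bin_hook (a point): Middle of the hook behind the bin's rear wall (bin's x = 73, z = 84 mm): a 100 mm wide lip reaching back to x = 84 mm, underside z = 84 mm, with a leg down to z = 64 mm, which leaves an 11.5 mm slot open below. The 8 mm bar of the rack sits in it at the start.
- rack: Fixed low stand with the hanging bar. Origin on the bench under the bar's bin-side face; bar along its y, 240 mm long, 8 mm thick (x = 0 to 8 mm), top at z = 130 mm; a second bar below it; 18 mm posts behind the bars at y = -110 and 110 mm; base plate 8 mm thick, x = -30 to 70 mm. The bin hangs on its -x side, bin x along rack x, its underside 46 mm over the bench.
- stand: Fixed stand of the tip tray; origin on the bench under the tray's centre; +x is the pouring direction (from handle to spout), z up. Base plate 8 mm thick, x = -160 to 40 mm, y = -80 to 80 mm; two posts at x = 20 to 40 mm, y = -70 and 70 mm; nothing stands on the bench beyond x = 40 mm.
- spout (a point): Middle of the spout's lip, fixed to the stand (x = 113 mm, 105 mm high), not turning with the tray. Lip 141 mm wide, plate 4 mm; a 60 mm wall passes under it, also with the tray raised, but the tab does not. The bin belongs with its front wall some 10 to 40 mm back under the lip, its high rear wall away from the tray, its x along the stand's x; come in along the bench.
- tray_hinge (a point): Middle of the tray's hinge axis, fixed, at 85 mm along the stand's x, 105 mm high; the axis is level, along the stand's y.
- tray_floor (a point): Centre of the tray floor's upper face (105 mm high); turns with the tray; x towards the spout. Polished steel square of 220 mm side set on its diagonal (corners at 156 mm along x and y), walls 22 mm high, 5 mm thick; the +x corner is cut off at x = 85 mm: a notch 141 mm wide and a 28 mm spout. Low friction: motors begin to slide at 0.2 to 0.35 rad of tilt.
- tray_handle (a point): Middle of the tray's handle: black round bar, 12 mm diameter, along the tray's y, clear length 70 mm, at x = -204, z = 10 mm of tray_floor, at the far corner from the notch (288 mm from the hinge); turns with the tray. About 40 mm free between bar and tray corner, open below. Pinch it from above, fingers along x; it can turn in the fingers as the tray rises.
- tray (a joint): Tilt of the tray in rad: 0 level (rest), grows as the handle end is raised, stop at 0.85. It falls back by its own weight (600 g) when let go.
- solder_spool: Bystander, leave alone: upright plastic solder reel, 60 mm across, 48 mm tall. Origin at the centre of its underside.
- flux_bottle: Bystander, leave alone: white plastic bottle, 48 mm across, 120 mm tall. Origin at the centre of its underside.
- screwdriver: Bystander, leave alone: screwdriver lying on the bench, 180 mm long, along its x axis. Origin at the centre of its underside.
- tape_roll: Bystander, leave alone: roll of paper tape lying flat, 90 mm across, 24 mm tall. Origin at the centre of its underside.
- multimeter: Bystander, leave alone: black hand multimeter lying flat, 150 x 75 x 35 mm (x, y, z). Origin at the centre of its underside.
- mug: Bystander, leave alone: white mug, 80 mm across, 90 mm tall. Origin at the centre of its underside.
- parts_box: Bystander, leave alone: open cardboard parts box, 120 x 160 x 45 mm. Origin at the centre of its underside.
Mind the look-alikes: they are no part of the job. What is shaped like the motor5 but green or red is not meant. Leave any yellow look-alike of the motor4 alone.

How it is judged:
By the outcome, as a careful person would: the job done as asked, in the order asked, and still so for the second after the job is handed in, with the robot touching nothing.
Of motor1, motor2, motor3, motor4, motor5 only 3 to 5 are there at a start; the rules pass over those that are not, and their reading is None.
At some moment in a run one of motor1, motor2, motor3, motor4, motor5 may be knocked a few centimetres aside while the robot is not near it.
It also fails if it takes over 210 s, if anything falls off the work surface, if the arm or the gripper's body presses on something with over 40 N, if the wrist force passes 120 N, or if a joint passes its speed limit or range.

### The arm

A 7-joint arm with a two-finger parallel gripper is mounted at the origin on the work surface. World frame = base frame: x ahead of the robot, y to its left, z up, the work surface at z = 0. Lengths are in m, angles in rad, forces in N, time in s.
With the tool pointing down it reaches from about 0.425 to 0.925 m from the base axis. Payload 6.8 kg.
Tool frame: the origin (TCP) lies at the very end of the fingers, on their centre line; the grasp point (between the pads) lies bot.tcp_to_grasp behind it (bot.tcp_to_grasp is the distance from the TCP to the grasp point, in m); z points along the fingers, y is the line along which they close (so a half turn about z gives the same grasp; the last joint's range is limited). The gripper opens to 85 mm and grips with 20 to 120 N. Pads are 22 mm wide; open, the fingers measure 114 mm over their backs; the gripper's body (76 mm by 85 mm) begins 54 mm behind the grasp point. The pads swing forward as they close: fully open they stand 13 mm farther back than shut.
Start: joints at [-1.274, 0.477, 0.022, 1.555, -0.011, 1.109, -0.083], TCP at [0.266, 0.62, 0.199] pointing down, gripper open.
Joint ranges: [-2.96, 2.96], [-0.34, 2.1], [-1.41, 1.46], [0.24, 2.44], [-1.37, 4.51], [0.17, 1.92], [-2.96, 2.96]. Speed limits (rad/s): [2.39, 2.39, 3.14, 3.14, 3.14, 3.14, 3.14].

### API

Orientations are given as a unit quaternion [w, x, y, z].
In Python, from station import bot gives the robot as it stands.
- The arm moves only by the tool servo_tool, never from a script. Its argument "motion" is a list that holds one entry, the list of rows, each a list of 7 numbers: the shift along the tool's x, y, z in m, then the turn, a rotation vector about the tool's x, y, z in units of 5 degrees (1.0 is 5 degrees), then the opening, from 0 (shut) to 1 (fully open). A call has 1 to 20 rows; each row is the pose to reach, as a shift and turn from the pose commanded when the call began, along the tool's axes at that moment; what a row does not reach only later rows make up. A row lasts 1/12 s, in which the tool goes at most 41.7 mm and 7.16 degrees, less where a joint would pass 70% of its speed; a pose out of reach is approached as far as the arm can. A call with a gripper value outside its range is refused whole. The fingers move at their own pace and stop on an object; "grip_force" is the grip in N (left out, the last holds). Time passes only in rows, so rows that repeat a pose let the fingers close. It gives the time, the measured TCP pose, the force, the opening and the grip force at its end, in the units of the state.
- bot.get_obs(): the state, without advancing time (a new reading comes with each control period).
- bot.read_camera(name): name is "scene" or "side" or "wrist"; returns a dict with "img" (480x640x3 uint8, red, green, blue), "K" (3x3 intrinsics, pixels), "k1" (the pictures are not rectified: a ray, as slopes to the right and down, at radius r is drawn at 1 + k1 r^2 times it, then the intrinsics apply), "pose" (4x4, takes a point from camera to world coordinates). Camera axes: x right, y down, z forward; pixel columns grow to the right and rows downward; lengths in m; the calibration is good to about 2 mm. A picture is of the moment at which its call begins. There is no depth.
- bot.hand_in(): hands the job in; it is judged then, once.
The state is a dict: "t": time; "q": joint angles; "joint_vel": joint speeds; "joint_torque": joint torques, N m; "eef_pos": TCP position; "tool_rot": TCP orientation; "contact_force": force on the tool from outside, world axes, zero at the start; "torque": the same for the moment, N m; "gripper_width": opening from 0.0 (shut) to 1.0 (fully open); "grasp_force": force on a finger pad.
Only numpy, scipy, OpenCV 4.12 (cv2) and the standard library are available. Lean on these libraries where they do the work, as an engineer would, in place of code of your own. Each camera call takes 0.05 s, during which the arm holds its last target. There are 200 camera calls.

## Working session

There is one attempt and no reset: what is moved stays moved. The work goes in short steps, Python scripts to look and compute and a tool call to move; the robot and the scene stay as the last step left them, time stands still between calls to the robot, and variables do not carry over. Pictures are saved under pics/ and viewed, at most 14 in all, crops included, and the job is handed in when it is done.

Besides the shell and the picture viewer there is one more tool, called after "Call:" as name(argument=value, ...) on one line, values as JSON. servo_tool: Moves the arm, as the interface text tells. Its arguments: {"type":"object","properties":{"motion":{"type":"array"},"grip_force":{"type":"number"}},"required":["motion"]}

```bash
ls; mkdir -p pics; cat > h.py <<'E'
import numpy as np, cv2
from station import bot
from scipy.spatial.transform import Rotation as R
def cam(n, fn=None):
    c=bot.read_camera(n)
    if fn: cv2.imwrite('pics/'+fn, c['img'][:,:,::-1])
    return c
def ray(c,u,v):
    K=c['K']; d=np.array([(u-K[0,2])/K[0,0],(v-K[1,2])/K[1,1]])
    s=d.copy()
    for _ in range(20): s=d/(1+c['k1']*(s@s))
    w=c['pose'][:3,:3]@np.array([s[0],s[1],1.])
    return c['pose'][:3,3],w/np.linalg.norm(w)
def onz(c,u,v,z):
    o,d=ray(c,u,v); return o+d*(z-o[2])/d[2]
def tri(c1,p1,c2,p2):
    A=np.zeros((3,3));b=np.zeros(3);L=[ray(c1,*p1),ray(c2,*p2)]
    for o,d in L:
        P=np.eye(3)-np.outer(d,d);A+=P;b+=P@o
    x=np.linalg.solve(A,b)
    return x,[np.linalg.norm((np.eye(3)-np.outer(d,d))@(x-o)) for o,d in L]
def proj(c,p):
    T=np.linalg.inv(c['pose']);q=T[:3,:3]@np.array(p)+T[:3,3];s=q[:2]/q[2];s=s*(1+c['k1']*(s@s))
    return c['K'][0,0]*s[0]+c['K'][0,2],c['K'][1,1]*s[1]+c['K'][1,2]
def quat():
    o=bot.get_obs();return o
def Rt():
    q=bot.get_obs()['tool_rot'];return R.from_quat([q[1],q[2],q[3],q[0]])
E
python3 - <<'E'
from h import *
for n in ['scene','side','wrist']:
    c=cam(n,n+'0.png');print(n,c['K'].round(1).tolist(),c['k1'],c['pose'].round(3).tolist())
o=bot.get_obs();print(o,bot.tcp_to_grasp)
E
```

```text
pics
scene [[586.4, 0.0, 318.6], [0.0, 586.4, 229.4], [0.0, 0.0, 1.0]] -0.059392820078129224 [[-0.48, 0.479, -0.735, 1.555], [0.877, 0.253, -0.408, 0.58], [-0.01, -0.84, -0.542, 0.864], [0.0, 0.0, 0.0, 1.0]]
side [[452.8, 0.0, 319.1], [0.0, 452.8, 234.5], [0.0, 0.0, 1.0]] -0.032159709951607975 [[0.996, -0.031, 0.086, 0.463], [-0.089, -0.555, 0.827, -0.864], [0.022, -0.831, -0.556, 0.712], [0.0, 0.0, 0.0, 1.0]]
wrist [[387.6, 0.0, 315.5], [0.0, 387.6, 238.0], [0.0, 0.0, 1.0]] -0.0828462262492506 [[0.392, 0.87, 0.299, 0.188], [0.92, -0.37, -0.13, 0.654], [-0.002, 0.326, -0.945, 0.372], [0.0, 0.0, 0.0, 1.0]]
{'t': 0.15, 'q': array([-1.27410394,  0.47761603,  0.02236621,  1.55619043, -0.01148636,
        1.10931911, -0.0831358 ]), 'joint_vel': array([ 0.00031598, -0.00184538,  0.00135497, -0.0007752 ,  0.00100015,
       -0.00065928, -0.00139252]), 'joint_torque': array([ 2.31440368e-03, -5.96928334e+01,  1.60972908e+00, -2.81489432e+01,
        1.25713408e-02,  6.61427679e-03, -2.02941646e-05]), 'eef_pos': array([0.26566261, 0.6199855 , 0.19775991]), 'tool_rot': array([-8.22429690e-05,  2.01031321e-01,  9.79584562e-01, -6.97390418e-04]), 'contact_force': array([-0.36473542, -0.57228975,  0.61415259]), 'torque': array([ 0.01822997,  0.00718282, -0.0192314 ]), 'grasp_force': 0.0, 'gripper_width': 0.9973123707145667} 0.0187
```

View pics/scene0.png

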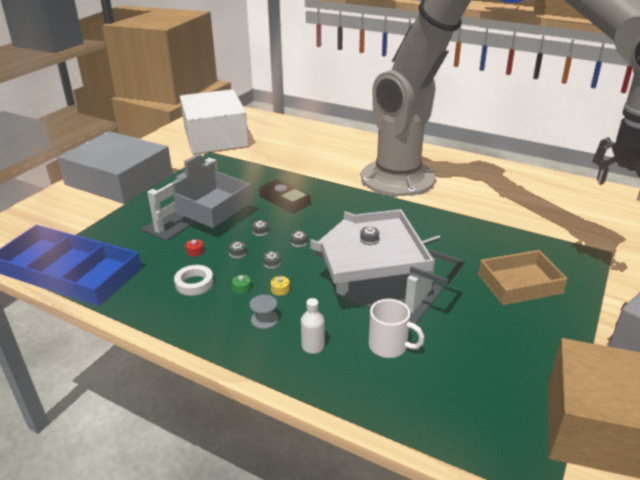

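View pics/side0.png

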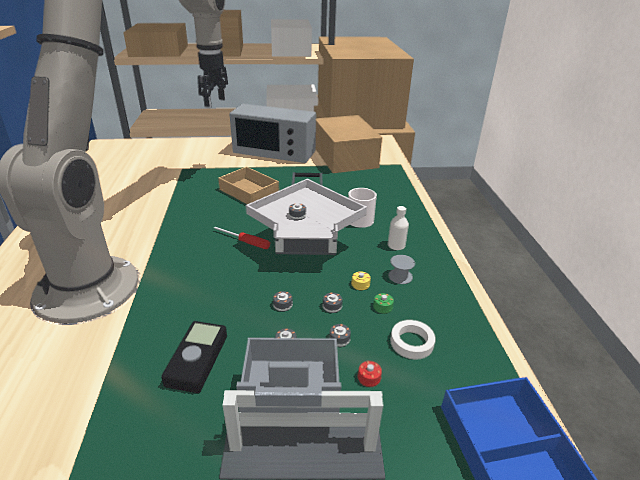

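The scene shows all 5 motors: one in the tray at scene (370,234), and four on the bench at scene (260,228), (299,238), (237,248), (272,258). The side view has the bench four at (283,300), (333,301), (287,337), (341,333). The spout points towards the rack and bin. I'll enlarge the crops to pick points.

```bash
python3 - <<'E'
from h import *
s=cv2.imread('pics/scene0.png');d=cv2.imread('pics/side0.png')
def crop(im,x,y,w,h,f,W,H):
    c=cv2.resize(im[y:y+h,x:x+w],None,fx=f,fy=f,interpolation=cv2.INTER_CUBIC)
    for i in range(0,w,10):
        cv2.line(c,(int(i*f),0),(int(i*f),4 if (x+i)%50 else 12),(0,255,255),1)
        if (x+i)%50==0: cv2.putText(c,str(x+i),(int(i*f),22),0,.35,(0,255,255),1)
    for i in range(0,h,10):
        cv2.line(c,(0,int(i*f)),(4 if (y+i)%50 else 12,int(i*f)),(0,255,255),1)
        if (y+i)%50==0: cv2.putText(c,str(y+i),(12,int(i*f)),0,.35,(0,255,255),1)
    return c
a=np.hstack([crop(s,300,200,170,120,2.35,400,300)[:282,:399],crop(d,210,170,170,120,2.35,0,0)[:282,:399]])
b=np.hstack([crop(s,140,150,170,135,2.35,400,300)[:317,:399],crop(d,215,280,170,135,2.35,0,0)[:317,:399]])
cv2.imwrite('pics/comp.png',np.vstack([a,b]));print(np.vstack([a,b]).shape)
E
```

```text
(599, 798, 3)
```

View pics/comp.png

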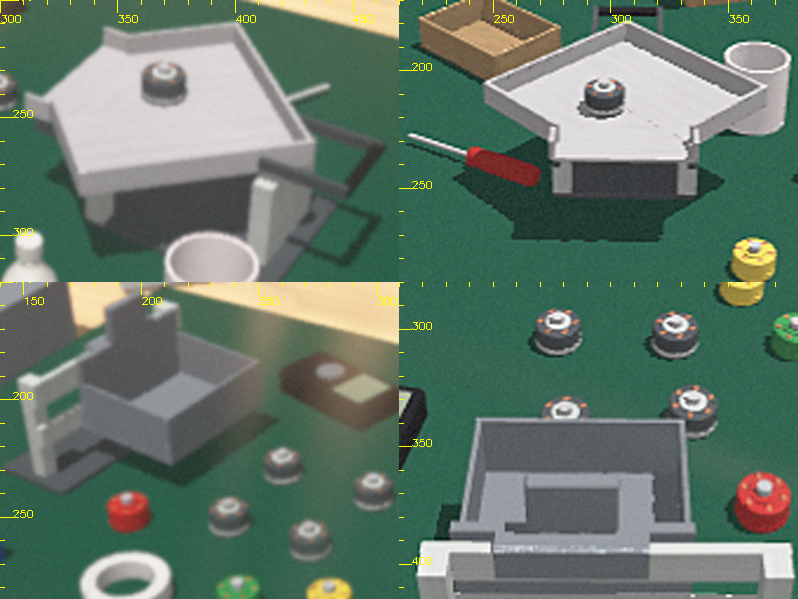

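The composite shows clear stub tops, tray corners, handle and bin. I'll triangulate them.

```bash
python3 - <<'E'
from h import *
c1=bot.read_camera('scene');c2=bot.read_camera('side')
S=lambda x,y:(300+x/2.35,200+y/2.35); D=lambda x,y:(210+(x-399)/2.35,170+y/2.35)
S2=lambda x,y:(140+x/2.35,150+(y-282)/2.35); D2=lambda x,y:(215+(x-399)/2.35,280+(y-282)/2.35)
L={'A':(S2(373,477),D2(557,318)),'B':(S2(309,527),D2(675,323)),'C':(S2(282,452),D2(565,409)),'D':(S2(229,502),D2(693,395)),
'mt':(S(164,72),D(604,84)),'h1':(S(383,148),D(595,10)),'h2':(S(345,190),D(662,10)),'rear':(S(313,138),D(625,28)),'left':(S(237,24),D(487,84)),'right':(S(52,178),D(766,88)),
'binfl':(S2(258,363),D2(478,420)),'binfr':(S2(170,418),D2(685,420)),
'postend':(S2(22,378),D2(793,545))}
for k,(a,b) in L.items():
    x,e=tri(c1,a,c2,b);print(k,x.round(3),np.round(e,4))
E
```

```text
A [ 0.463 -0.087  0.028] [0.0011 0.0011]
B [ 0.576 -0.099  0.026] [0.0013 0.0013]
C [ 0.467 -0.206  0.028] [0.0016 0.0016]
D [ 0.581 -0.199  0.03 ] [0.0012 0.0012]
mt [0.51  0.134 0.13 ] [0.0007 0.0007]
h1 [0.508 0.355 0.112] [0.0007 0.0007]
h2 [0.592 0.345 0.116] [0.0017 0.0017]
rear [0.54  0.295 0.119] [0.0044 0.0044]
left [0.381 0.158 0.122] [0.0011 0.0011]
right [0.692 0.116 0.124] [0.0096 0.0096]
binfl [ 0.4   -0.277  0.094] [0.0002 0.0002]
binfr [ 0.558 -0.289  0.097] [0.0032 0.0032]
postend [ 0.611 -0.441  0.136] [0.001 0.001]
```

Call:
servo_tool(motion=[[[0, 0, -0.04, 0, 0, 0, 1], [0, 0, -0.08, 0, 0, 0, 1], [0, 0, -0.12, 0, 0, 0, 1], [-0.03, -0.03, -0.14, 0, 0, -0.5, 1], [-0.055, -0.055, -0.155, 0, 0, -1, 1], [-0.08, -0.08, -0.17, 0, 0, -1.5, 1], [-0.105, -0.105, -0.18, 0, 0, -2, 1], [-0.13, -0.13, -0.19, 0, 0, -2.5, 1], [-0.155, -0.155, -0.2, 0, 0, -3, 1], [-0.18, -0.18, -0.2, 0, 0, -3.3, 1], [-0.21, -0.205, -0.2, 0, 0, -3.3, 1], [-0.235, -0.23, -0.2, 0, 0, -3.3, 1], [-0.26, -0.255, -0.2, 0, 0, -3.3, 1], [-0.285, -0.28, -0.2, 0, 0, -3.3, 1], [-0.31, -0.305, -0.2, 0, 0, -3.3, 1], [-0.335, -0.33, -0.2, 0, 0, -3.3, 1], [-0.36, -0.35, -0.2, 0, 0, -3.3, 1], [-0.38, -0.37, -0.2, 0, 0, -3.3, 1], [-0.38, -0.37, -0.2, 0, 0, -3.3, 1], [-0.38, -0.37, -0.2, 0, 0, -3.3, 1]]])

```text
t: 1.92
eef_pos: [0.4698, 0.1291, 0.3986]
tool_rot: [0.0, 0.06, 0.998, 0.0]
contact_force: [-0.7, 0.4, 0.3]
gripper_width: 0.998
grasp_force: 0.0
```

```bash
python3 - <<'E'
from h import *
import pickle
c=cam('wrist','w1.png');pickle.dump(c,open('w1.pkl','wb'));o=bot.get_obs();print(o['t'],o['eef_pos'],Rt().as_matrix().round(3).tolist())
E
```

```text
1.9667 [0.469224   0.13080796 0.39849476] [[-0.993, 0.117, -0.0], [0.117, 0.993, 0.001], [0.0, 0.001, -1.0]]
```

View pics/w1.png

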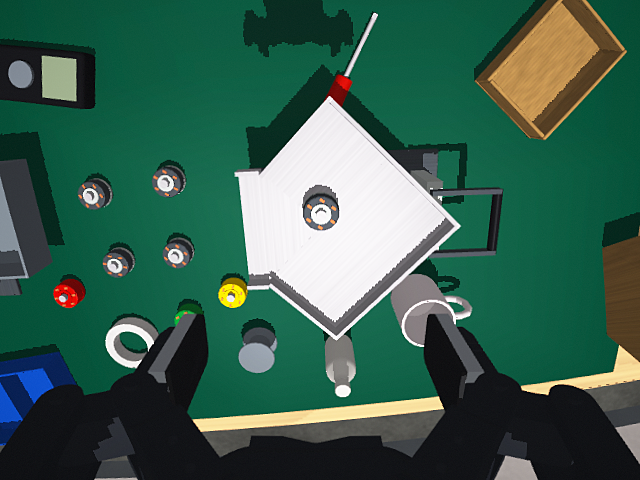

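The wrist picture shows: tray corners (330,97), (460,224), (337,338); lip from (236,173) to (248,289); handle bar from (499,190) to (493,253); motors at (168,182), (94,193), (177,252), (118,263); tray motor at (321,211).

```bash
python3 - <<'E'
from h import *
import pickle
w=pickle.load(open('w1.pkl','rb'))
c1=bot.read_camera('scene');c2=bot.read_camera('side')
def P(n,u,v,z): 
    p=onz(w,u,v,z);print(n,p.round(4));return p
l=P('left',330,97,.127);r=P('right',337,338,.127);b=P('rear',460,224,.127)
h1=P('h1',496.5,191,.121);h2=P('h2',491,253,.121)
s1=P('s1',236,173,.105);s2=P('s2',248,289,.105)
for n,m in [('lr',(l+r)/2),('h',(h1+h2)/2),('s',(s1+s2)/2)]: print(n,m.round(4))
for n,a in [('lr',r-l),('h',h2-h1),('s',s2-s1),('ax',(h1+h2-s1-s2)/2)]: print(n,np.degrees(np.arctan2(a[1],a[0])),np.linalg.norm(a))
M={'A':(168,182),'C':(94,193),'B':(177,252),'D':(118,263),'mt':(321,211)}
sc={'A':(298.7,233),'B':(271.5,254.3),'C':(260.4,222.3),'D':(237.4,243.6),'mt':(369.8,230.6)}
for k in M:
    x,e=tri(w,M[k],c1,sc[k]);print(k,x.round(4),np.round(e,4),onz(w,*M[k],.034 if k!='mt' else .139).round(4))
for k,a,s in [('rear',(460,224),(433.2,258.7)),('left',(330,97),(400.9,210.2)),('h1',(496.5,191),(463,263)),('h2',(491,253),(446.8,280.9))]:
    x,e=tri(w,a,c1,s);print(k,x.round(4),np.round(e,4))
E
```

```text
left [0.3783 0.1562 0.127 ]
right [0.6831 0.1329 0.127 ]
rear [0.5414 0.2979 0.127 ]
h1 [0.5068 0.3451 0.121 ]
h2 [0.5871 0.3404 0.121 ]
s1 [0.4515 0.0342 0.105 ]
s2 [0.6071 0.0214 0.105 ]
lr [0.5307 0.1446 0.127 ]
h [0.5469 0.3428 0.121 ]
s [0.5293 0.0278 0.105 ]
lr -4.3814651622710326 0.3056983853360146
h -3.3341214403466752 0.08042416378937078
s -4.689287671258141 0.1561946807718052
ax 86.79744589972536 0.3158383707272053
A [ 0.4629 -0.0847  0.0285] [0.0015 0.0015] [ 0.4617 -0.0809  0.034 ]
C [ 0.4646 -0.2022  0.027 ] [0.0024 0.0024] [ 0.463 -0.195  0.034]
B [ 0.5717 -0.0991  0.0236] [0.0018 0.0018] [ 0.5676 -0.0927  0.034 ]
D [ 0.5778 -0.197   0.0274] [0.0026 0.0026] [ 0.5745 -0.1899  0.034 ]
mt [0.5054 0.1318 0.1267] [0.0002 0.0002] [0.5022 0.1319 0.139 ]
rear [0.5418 0.2983 0.1258] [0. 0.]
left [0.378  0.1571 0.121 ] [0.0007 0.0007]
h1 [0.5085 0.3529 0.1107] [0.0031 0.0031]
h2 [0.5895 0.3444 0.1148] [0.0013 0.0013]
```

```bash
cat >> h.py <<'E'
def blobs(c,lo=120,hi=900):
    f=c['img'].astype(int);g=f[:,:,1]-np.maximum(f[:,:,0],f[:,:,2])
    m=((g<6)).astype(np.uint8)
    n,l,s,ce=cv2.connectedComponentsWithStats(m,connectivity=4);out=[]
    for i in range(1,n):
        if lo<s[i,4]<hi and s[i,2]<40 and s[i,3]<40:
            px=f[l==i];sat=np.median(px.max(1)-px.min(1))
            if sat<40: out.append((*ce[i],s[i,4],*(s[i,:2]+s[i,2:4]/2)))
    return out
def motors():
    a=bot.read_camera('scene');b=bot.read_camera('side');res=[]
    for p in blobs(a):
        q=onz(a,p[3],p[4],.014)
        if not(.4<q[0]<.72 and -.3<q[1]<.05): continue
        best=None
        for r in blobs(b):
            x,e=tri(a,p[3:5],b,r[3:5])
            if e[0]<.006 and -.005<x[2]<.03: res.append((x.round(4),round(e[0],4)))
        if True: print('scene',np.round(p[3:5],1),q.round(4))
    for r in res: print('tri',*r)
def d(*W):
    """tool-frame shifts from the current pose to the world waypoints"""
    Rm=Rt();p=bot.get_obs()['eef_pos']
    for w in W: print(w,Rm.inv().apply(np.array(w)-p).round(4))
E
python3 - <<'E'
from h import *
motors()
d((.57,-.095,.1),(.57,-.095,.006),(.4625,-.084,.1))
E
```

```text
scene [260.5 228.5] [ 0.4725 -0.2     0.014 ]
scene [299. 239.] [ 0.4679 -0.0829  0.014 ]
scene [238.  249.5] [ 0.5822 -0.196   0.014 ]
scene [271.5 259.5] [ 0.5788 -0.097   0.014 ]
tri [ 0.4642 -0.0866  0.0094] 0.0016
tri [ 0.576  -0.0997  0.0108] 0.0007
(0.57, -0.095, 0.1) [-0.1264 -0.2141  0.2983]
(0.57, -0.095, 0.006) [-0.1264 -0.2141  0.3923]
(0.4625, -0.084, 0.1) [-0.0183 -0.2155  0.2984]
```

Call:
servo_tool(motion=[[[-0.02, -0.03, 0, 0, 0, -0.2, 1], [-0.04, -0.065, 0.01, 0, 0, -0.5, 1], [-0.06, -0.1, 0.03, 0, 0, -0.5, 1], [-0.08, -0.13, 0.06, 0, 0, -0.5, 1], [-0.1, -0.16, 0.085, 0, 0, -0.5, 1], [-0.115, -0.19, 0.11, 0, 0, -0.5, 1], [-0.13, -0.215, 0.14, 0, 0, -0.5, 1], [-0.13, -0.215, 0.18, 0, 0, -0.5, 1], [-0.13, -0.215, 0.22, 0, 0, -0.5, 1], [-0.13, -0.215, 0.26, 0, 0, -0.5, 1], [-0.13, -0.215, 0.3, 0, 0, -0.5, 1], [-0.13, -0.215, 0.325, 0, 0, -0.5, 1], [-0.13, -0.215, 0.35, 0, 0, -0.5, 1], [-0.13, -0.215, 0.37, 0, 0, -0.5, 1], [-0.13, -0.215, 0.385, 0, 0, -0.5, 1], [-0.13, -0.215, 0.392, 0, 0, -0.5, 1], [-0.13, -0.215, 0.392, 0, 0, -0.5, 0], [-0.13, -0.215, 0.392, 0, 0, -0.5, 0], [-0.13, -0.215, 0.392, 0, 0, -0.5, 0], [-0.13, -0.215, 0.392, 0, 0, -0.5, 0]]], grip_force=40)

```text
t: 3.83
eef_pos: [0.5745, -0.0979, 0.0077]
tool_rot: [0.001, 0.036, 0.999, 0.0]
contact_force: [0.9, -0.0, 0.3]
gripper_width: 0.457
grasp_force: 0.0
```

```bash
python3 - <<'E'
from h import *
d((.573,-.096,.18),(.6085,.147,.18),(.6085,.147,.115));print(Rt().as_matrix().round(3).tolist())
E
```

```text
(0.573, -0.096, 0.18) [ 0.0012  0.0018 -0.1723]
(0.6085, 0.147, 0.18) [-0.0165  0.2468 -0.1722]
(0.6085, 0.147, 0.115) [-0.0163  0.2467 -0.1072]
[[-0.997, 0.073, 0.002], [0.073, 0.997, 0.0], [-0.002, 0.0, -1.0]]
```

Call:
servo_tool(motion=[[[0, 0, 0, 0, 0, 0, 0], [0, 0, 0, 0, 0, 0, 0], [0, 0, 0, 0, 0, 0, 0]]])

```text
t: 4.08
eef_pos: [0.5738, -0.0979, 0.007]
tool_rot: [0.0, 0.037, 0.999, 0.0]
contact_force: [-0.1, 0.4, 0.3]
gripper_width: 0.008
grasp_force: 0.0
```

```bash
python3 - <<'E'
from h import *
cam('wrist','w2.png')
E
```

```text
(no output)
```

View pics/w2.png

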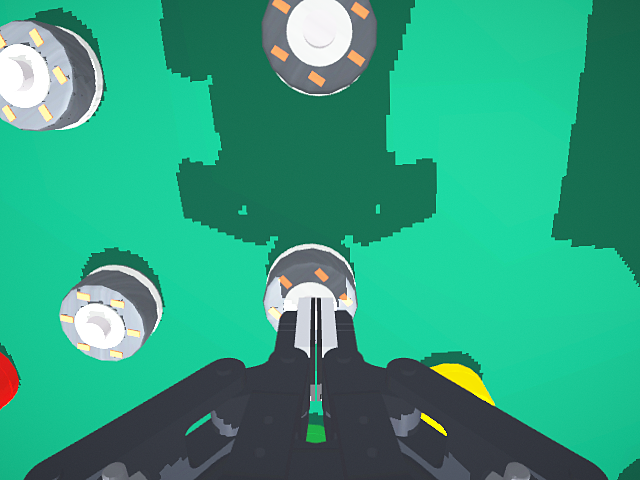

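The picture shows the fingers shut beside motor B, whose top face is near (312,295). The neighbours are clear at (20,70), (320,30) and (97,322). I'll locate them precisely.

```bash
python3 - <<'E'
from h import *
c=bot.read_camera('wrist');p=bot.get_obs()['eef_pos'];print(p,'tcp px',proj(c,p), 'grasp',proj(c,p+[0,0,.0187]))
for n,u,v in [('B',312,298),('A',320,30),('D',97,324),('C',20,70)]: print(n,onz(c,u,v,.034).round(4))
print(onz(c,310,244,.0).round(4),onz(c,264,295,.02).round(4),onz(c,356,295,.02).round(4))
motors()
E
```

```text
[ 0.57356792 -0.0979453   0.00672203] tcp px (np.float64(314.71041599824986), np.float64(284.4433458420912)) grasp (np.float64(314.60610763862985), np.float64(302.5398088586747))
B [ 0.5667 -0.0985  0.034 ]
A [ 0.4637 -0.0881  0.034 ]
D [ 0.5738 -0.1966  0.034 ]
C [ 0.4654 -0.2008  0.034 ]
[ 0.5544 -0.0989  0.    ] [ 0.5709 -0.1214  0.02  ] [ 0.574  -0.0787  0.02  ]
scene [299.  239.5] [ 0.4699 -0.0817  0.014 ]
scene [237.5 249.5] [ 0.5828 -0.1972  0.014 ]
tri [ 0.4636 -0.0862  0.0083] 0.0008
```

```bash
python3 - <<'E'
from h import *
a=cam('scene');b=cam('side');p=bot.get_obs()['eef_pos']
o=[]
for c in(a,b):
    u,v=proj(c,p);print(u,v);im=c['img'][:,:,::-1].copy();x,y=int(u)-50,int(v)-60
    k=cv2.resize(im[y:y+100,x:x+100],(400,400),interpolation=cv2.INTER_CUBIC)
    cv2.circle(k,(int((u-x)*4),int((v-y)*4)),3,(0,0,255),-1);o.append(k)
cv2.imwrite('pics/z1.png',np.hstack(o))
E
```

```text
272.5134695248612 260.73223114316795
330.50228139384905 303.24401058436894
```

View pics/z1.png

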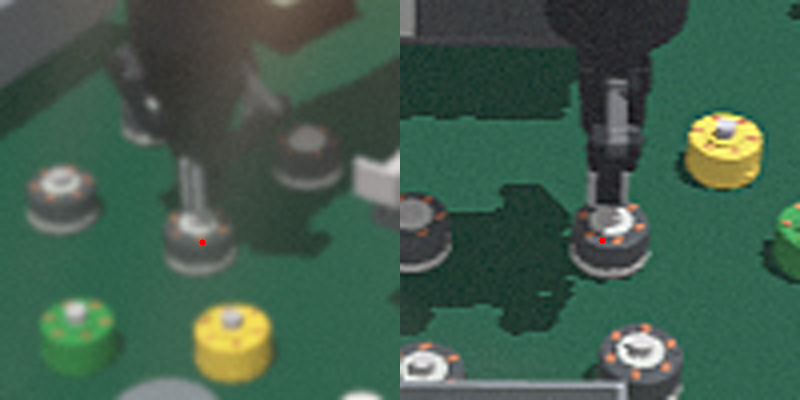

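```bash
python3 - <<'E'
from h import *
a=cam('scene');b=cam('side');w=cam('wrist')
s=(222+195/4,200+215/4);t=(280+207/4,243+212/4)
print(tri(a,s,b,t), tri(w,(317,300),b,t),tri(w,(317,300),a,s))
# motor B top stub / base in same crops
print(tri(a,(222+200/4,200+270/4),b,(280+212/4,243+272/4)))
print(bot.get_obs()['eef_pos'],bot.get_obs()['joint_torque'].round(1), bot.get_obs()['q'].round(3))
E
```

```text
(array([ 0.57576186, -0.09961253,  0.02916967]), [np.float64(0.0006590812072303853), np.float64(0.0006590812072303058)]) (array([ 0.5741023 , -0.09628364,  0.0254278 ]), [np.float64(0.001985964000939401), np.float64(0.001985964000939408)]) (array([ 0.57290883, -0.09915081,  0.0262899 ]), [np.float64(0.0026819943663520963), np.float64(0.002681994366352149)])
(array([ 0.57795206, -0.10009953, -0.01396052]), [np.float64(0.0022823358547555466), np.float64(0.0022823358547552587)])
[ 0.57341068 -0.09799189  0.0064469 ] [ -0. -54.   8. -18.   0.   0.  -0.] [-0.24   0.608  0.401  1.943 -0.371  0.663  1.89 ]
```

Call:
servo_tool(motion=[[[0, 0, -0.005, 0, 0, 0, 0], [0, 0, -0.01, 0, 0, 0, 0], [0, 0, -0.02, 0, 0, 0, 0], [0, 0, -0.03, 0, 0, 0, 0], [0, 0, -0.045, 0, 0, 0, 0], [0, 0, -0.06, 0, 0, 0, 0], [0, 0, -0.06, 0, 0, 0, 0]]])

```text
t: 5.12
eef_pos: [0.5758, -0.0986, 0.0702]
tool_rot: [0.003, 0.037, 0.999, -0.0]
contact_force: [0.2, -0.2, -0.7]
gripper_width: -0.001
grasp_force: 0.0
```

```bash
python3 - <<'E'
from h import *
a=cam('scene');b=cam('wrist');p=bot.get_obs()['eef_pos'];motors()
u,v=proj(a,p);x,y=int(u)-50,int(v)-60
k=cv2.resize(a['img'][y:y+100,x:x+100,::-1],(400,400),interpolation=cv2.INTER_CUBIC)
cv2.circle(k,(int((u-x)*4),int((v-y)*4)),3,(0,0,255),-1)
w=cv2.resize(b['img'][:,:,::-1],None,fx=.833,fy=.833)[:,:400].copy();w=b['img'][80:480,120:520,::-1]
cv2.imwrite('pics/z2.png',np.hstack([k,w]))
E
```

```text
scene [299.  239.5] [ 0.4699 -0.0817  0.014 ]
scene [237.5 249.5] [ 0.5828 -0.1972  0.014 ]
scene [272. 260.] [ 0.58   -0.0948  0.014 ]
tri [ 0.4636 -0.0862  0.0083] 0.0008
tri [ 0.5761 -0.0984  0.0097] 0.0008
```

View pics/z2.png

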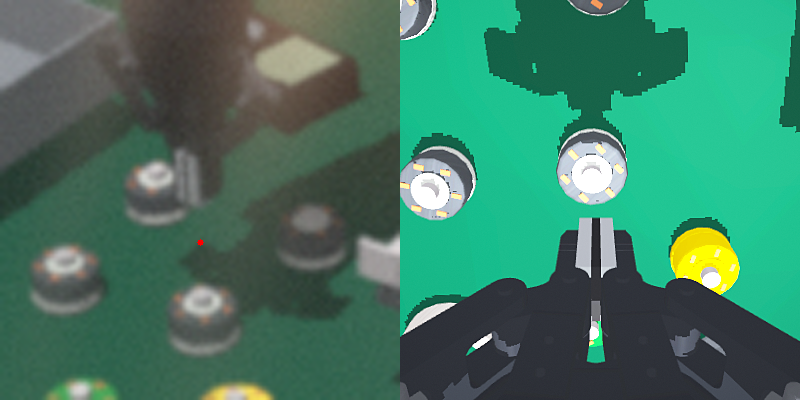

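```bash
python3 - <<'E'
from h import *
a=cam('scene');b=cam('side');w=cam('wrist');p=bot.get_obs()['eef_pos']
u,v=proj(a,p);x,y=int(u)-50,int(v)-60;S=(x+190/4,y+205/4)
us,vs=proj(b,p);X,Y=int(us)-30,int(vs)-50
k=cv2.resize(b['img'][Y:Y+60,X:X+60,::-1],(480,480),interpolation=cv2.INTER_CUBIC);cv2.circle(k,(int((us-X)*8),int((vs-Y)*8)),3,(0,0,255),-1)
cv2.imwrite('pics/z3.png',k)
print(p,X,Y,S,proj(w,p),tri(a,S,w,(316,298)))
for dz in (0,.01,.02,.03): print(dz,[np.round(proj(c,p+[0,0,dz]),1) for c in (a,b,w)], np.round(proj(w,p+[-.011,0,dz]),1))
E
```

```text
[ 0.57287777 -0.09786617  0.06581529] 301 233 (268.5, 231.25) (np.float64(314.6344146574091), np.float64(284.6730306869239)) (array([ 0.57015814, -0.10096448,  0.0900841 ]), [np.float64(0.004685583215645627), np.float64(0.004685583215645708)])
0 [array([271.4, 240.9]), array([331.2, 283.2]), array([314.6, 284.7])] [313.  264.4]
0.01 [array([271.2, 237.5]), array([331.4, 279.7]), array([314.6, 293.9])] [312.9 272.7]
0.02 [array([271., 234.]), array([331.6, 276.2]), array([314.5, 304.1])] [312.7 282. ]
0.03 [array([270.7, 230.6]), array([331.7, 272.6]), array([314.4, 315.5])] [312.5 292.4]
```

View pics/z3.png

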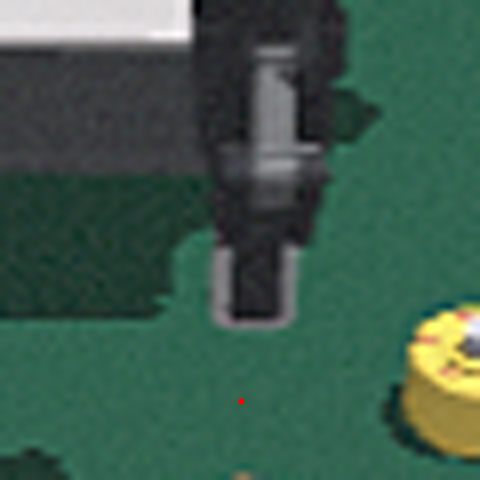

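The fingertips sit about 28 mm above the reported TCP (side tip row 273.4 against 283.2 predicted). I'll apply that offset and watch the force on the descent.

Call:
servo_tool(motion=[[[0, 0, 0, 0, 0, 0, 1], [0, 0, 0, 0, 0, 0, 1], [0, 0, 0, 0, 0, 0, 1], [0, 0, 0, 0, 0, 0, 1], [0, 0, 0, 0, 0, 0, 1], [-0.002, -0.001, 0.02, 0, 0, 0, 1], [-0.002, -0.001, 0.04, 0, 0, 0, 1], [-0.002, -0.001, 0.06, 0, 0, 0, 1], [-0.002, -0.001, 0.075, 0, 0, 0, 1], [-0.002, -0.001, 0.085, 0, 0, 0, 1], [-0.002, -0.001, 0.09, 0, 0, 0, 1], [-0.002, -0.001, 0.09, 0, 0, 0, 1], [-0.002, -0.001, 0.09, 0, 0, 0, 0], [-0.002, -0.001, 0.09, 0, 0, 0, 0], [-0.002, -0.001, 0.09, 0, 0, 0, 0], [-0.002, -0.001, 0.09, 0, 0, 0, 0], [-0.002, -0.001, 0.09, 0, 0, 0, 0], [-0.002, -0.001, 0.09, 0, 0, 0, 0], [-0.002, -0.001, 0.09, 0, 0, 0, 0]]])

```text
t: 7.05
eef_pos: [0.5762, -0.0992, -0.0225]
tool_rot: [0.001, 0.037, 0.999, 0.0]
contact_force: [-0.5, 0.4, 6.9]
gripper_width: 0.497
grasp_force: 40.3
```

```bash
python3 - <<'E'
from h import *
d((.6085,.147,.185-.028),(.6085,.147,.113-.028))
E
```

```text
(0.6085, 0.147, 0.157) [-0.0145  0.248  -0.1794]
(0.6085, 0.147, 0.085) [-0.0144  0.248  -0.1074]
```

Call:
servo_tool(motion=[[[0, 0, -0.03, 0, 0, 0, 0], [0, 0, -0.07, 0, 0, 0, 0], [0, 0, -0.11, 0, 0, 0, 0], [0, 0.02, -0.145, 0, 0, 0, 0], [-0.003, 0.05, -0.17, 0, 0, 0, 0], [-0.006, 0.085, -0.18, 0, 0, 0, 0], [-0.009, 0.125, -0.18, 0, 0, 0, 0], [-0.012, 0.165, -0.18, 0, 0, 0, 0], [-0.014, 0.205, -0.18, 0, 0, 0, 0], [-0.014, 0.235, -0.18, 0, 0, 0, 0], [-0.014, 0.248, -0.18, 0, 0, 0, 0], [-0.014, 0.248, -0.155, 0, 0, 0, 0], [-0.014, 0.248, -0.13, 0, 0, 0, 0], [-0.014, 0.248, -0.115, 0, 0, 0, 0], [-0.014, 0.248, -0.107, 0, 0, 0, 0], [-0.014, 0.248, -0.107, 0, 0, 0, 0], [-0.014, 0.248, -0.107, 0, 0, 0, 0.75], [-0.014, 0.248, -0.107, 0, 0, 0, 0.75], [-0.014, 0.248, -0.107, 0, 0, 0, 0.75], [-0.014, 0.248, -0.115, 0, 0, 0, 0.75]]])

```text
t: 8.72
eef_pos: [0.6067, 0.1469, 0.091]
tool_rot: [-0.001, 0.037, 0.999, -0.0]
contact_force: [-0.2, 0.6, -0.6]
gripper_width: 0.747
grasp_force: 0.0
```

```bash
python3 - <<'E'
from h import *
motors()
d((.6085,.147,.20),(.465,-.085,.20),(.465,-.086,-.021))
E
```

```text
scene [260.5 228.5] [ 0.4725 -0.2     0.014 ]
scene [299. 239.] [ 0.4679 -0.0829  0.014 ]
scene [237.5 249.5] [ 0.5828 -0.1972  0.014 ]
tri [ 0.4633 -0.0867  0.0092] 0.0012
(0.6085, 0.147, 0.2) [-0.0002 -0.0002 -0.1068]
(0.465, -0.085, 0.2) [ 0.1259 -0.2421 -0.1073]
(0.465, -0.086, -0.021) [ 0.1263 -0.2433  0.1137]
```

Call:
servo_tool(motion=[[[0, 0, -0.04, 0, 0, 0, 0.75], [0.01, -0.02, -0.065, 0, 0, 0, 1], [0.027, -0.053, -0.07, 0, 0, 0, 1], [0.045, -0.088, -0.07, 0, 0, 0, 1], [0.063, -0.123, -0.07, 0, 0, 0, 1], [0.081, -0.158, -0.07, 0, 0, 0, 1], [0.1, -0.193, -0.06, 0, 0, 0, 1], [0.117, -0.225, -0.04, 0, 0, 0, 1], [0.126, -0.243, -0.01, 0, 0, 0, 1], [0.126, -0.243, 0.025, 0, 0, 0, 1], [0.126, -0.243, 0.055, 0, 0, 0, 1], [0.126, -0.243, 0.08, 0, 0, 0, 1], [0.126, -0.243, 0.1, 0, 0, 0, 1], [0.126, -0.243, 0.11, 0, 0, 0, 1], [0.126, -0.243, 0.1135, 0, 0, 0, 1], [0.126, -0.243, 0.1135, 0, 0, 0, 0], [0.126, -0.243, 0.1135, 0, 0, 0, 0], [0.126, -0.243, 0.1135, 0, 0, 0, 0], [0.126, -0.243, 0.1135, 0, 0, 0, 0], [0.126, -0.243, 0.1135, 0, 0, 0, 0]]])

```text
t: 10.48
eef_pos: [0.4652, -0.0859, -0.0207]
tool_rot: [0.001, 0.037, 0.999, 0.0]
contact_force: [-1.3, 1.0, 6.5]
gripper_width: 0.494
grasp_force: 39.7
```

```bash
python3 - <<'E'
from h import *
d((.454,.158,.160),(.454,.158,.087))
E
```

```text
(0.454, 0.158, 0.16) [ 0.0285  0.2425 -0.1807]
(0.454, 0.158, 0.087) [ 0.0287  0.2425 -0.1077]
```

Call:
servo_tool(motion=[[[0, 0, -0.03, 0, 0, 0, 0], [0, 0, -0.07, 0, 0, 0, 0], [0, 0, -0.11, 0, 0, 0, 0], [0.002, 0.02, -0.145, 0, 0, 0, 0], [0.005, 0.05, -0.17, 0, 0, 0, 0], [0.01, 0.085, -0.18, 0, 0, 0, 0], [0.015, 0.125, -0.18, 0, 0, 0, 0], [0.02, 0.165, -0.18, 0, 0, 0, 0], [0.024, 0.205, -0.18, 0, 0, 0, 0], [0.028, 0.232, -0.18, 0, 0, 0, 0], [0.028, 0.242, -0.175, 0, 0, 0, 0], [0.028, 0.242, -0.15, 0, 0, 0, 0], [0.028, 0.242, -0.13, 0, 0, 0, 0], [0.028, 0.242, -0.115, 0, 0, 0, 0], [0.028, 0.242, -0.107, 0, 0, 0, 0], [0.028, 0.242, -0.107, 0, 0, 0, 0], [0.028, 0.242, -0.107, 0, 0, 0, 0.75], [0.028, 0.242, -0.107, 0, 0, 0, 0.75], [0.028, 0.242, -0.107, 0, 0, 0, 0.75], [0.028, 0.242, -0.115, 0, 0, 0, 0.75]]])

```text
t: 12.15
eef_pos: [0.4533, 0.1572, 0.0929]
tool_rot: [-0.001, 0.037, 0.999, -0.0]
contact_force: [-0.6, -0.1, -0.6]
gripper_width: 0.747
grasp_force: 0.0
```

```bash
python3 - <<'E'
from h import *
motors()
d((.467,-.201,.16),(.467,-.201,-.019))
E
```

```text
scene [260.  228.5] [ 0.4731 -0.2012  0.014 ]
scene [237.5 249.5] [ 0.5828 -0.1972  0.014 ]
(0.467, -0.201, 0.16) [-0.0386 -0.3568 -0.066 ]
(0.467, -0.201, -0.019) [-0.0383 -0.3571  0.113 ]
```

Call:
servo_tool(motion=[[[0, -0.01, -0.04, 0, 0, 0, 0.75], [-0.003, -0.04, -0.066, 0, 0, 0, 1], [-0.007, -0.08, -0.068, 0, 0, 0, 1], [-0.012, -0.12, -0.068, 0, 0, 0, 1], [-0.016, -0.16, -0.068, 0, 0, 0, 1], [-0.02, -0.2, -0.068, 0, 0, 0, 1], [-0.025, -0.24, -0.06, 0, 0, 0, 1], [-0.03, -0.28, -0.05, 0, 0, 0, 1], [-0.034, -0.315, -0.035, 0, 0, 0, 1], [-0.037, -0.34, -0.015, 0, 0, 0, 1], [-0.038, -0.357, 0.015, 0, 0, 0, 1], [-0.038, -0.357, 0.05, 0, 0, 0, 1], [-0.038, -0.357, 0.085, 0, 0, 0, 1], [-0.038, -0.357, 0.107, 0, 0, 0, 1], [-0.038, -0.357, 0.113, 0, 0, 0, 1], [-0.038, -0.357, 0.113, 0, 0, 0, 0], [-0.038, -0.357, 0.113, 0, 0, 0, 0], [-0.038, -0.357, 0.113, 0, 0, 0, 0], [-0.038, -0.357, 0.113, 0, 0, 0, 0], [-0.038, -0.357, 0.113, 0, 0, 0, 0]]])

```text
t: 13.92
eef_pos: [0.4672, -0.2018, -0.0181]
tool_rot: [0.002, 0.036, 0.999, -0.0]
contact_force: [-0.5, 0.3, 4.8]
gripper_width: 0.496
grasp_force: 39.7
```

```bash
python3 - <<'E'
from h import *
d((.5375,.207,.163),(.5375,.207,.088))
E
```

```text
(0.5375, 0.207, 0.163) [-0.041   0.4127 -0.1811]
(0.5375, 0.207, 0.088) [-0.0407  0.4128 -0.1061]
```

Call:
servo_tool(motion=[[[0, 0, -0.03, 0, 0, 0, 0], [0, 0.01, -0.07, 0, 0, 0, 0], [0, 0.03, -0.105, 0, 0, 0, 0], [-0.004, 0.06, -0.135, 0, 0, 0, 0], [-0.008, 0.095, -0.16, 0, 0, 0, 0], [-0.012, 0.13, -0.175, 0, 0, 0, 0], [-0.016, 0.17, -0.181, 0, 0, 0, 0], [-0.02, 0.21, -0.181, 0, 0, 0, 0], [-0.024, 0.25, -0.181, 0, 0, 0, 0], [-0.028, 0.29, -0.181, 0, 0, 0, 0], [-0.032, 0.33, -0.181, 0, 0, 0, 0], [-0.036, 0.37, -0.181, 0, 0, 0, 0], [-0.04, 0.4, -0.178, 0, 0, 0, 0], [-0.04, 0.413, -0.16, 0, 0, 0, 0], [-0.04, 0.413, -0.135, 0, 0, 0, 0], [-0.04, 0.413, -0.115, 0, 0, 0, 0], [-0.04, 0.413, -0.106, 0, 0, 0, 0], [-0.04, 0.413, -0.106, 0, 0, 0, 0], [-0.04, 0.413, -0.106, 0, 0, 0, 0.75], [-0.04, 0.413, -0.106, 0, 0, 0, 0.75]]])

```text
t: 15.58
eef_pos: [0.5364, 0.2076, 0.0873]
tool_rot: [0.001, 0.037, 0.999, 0.001]
contact_force: [0.2, 0.5, -0.5]
gripper_width: 0.748
grasp_force: 0.0
```

```bash
python3 - <<'E'
from h import *
motors()
d((.578,-.198,.163),(.578,-.198,-.018))
E
```

```text
scene [237.5 249.5] [ 0.5828 -0.1972  0.014 ]
(0.578, -0.198, 0.163) [-0.0715 -0.4015 -0.0763]
(0.578, -0.198, -0.018) [-0.0713 -0.4017  0.1047]
```

```bash
python3 - <<'E'
from h import *
a=bot.read_camera('scene');b=bot.read_camera('side');P=[]
for c in(a,b):
    h=cv2.cvtColor(c['img'],cv2.COLOR_RGB2HSV);m=((h[...,1]>150)&((h[...,0]<8)|(h[...,0]>172))).astype(np.uint8)
    n,l,s,ce=cv2.connectedComponentsWithStats(m)
    for i in range(1,n):
        if s[i,4]>80: print(s[i],onz(c,s[i,0]+s[i,2]/2,s[i,1]+s[i,3]/2,.014).round(3))
E
```

```text
[186 240  17  16 197] [ 0.629 -0.299  0.014]
[239 233  31  16 274] [0.394 0.153 0.014]
[358 362  23  25 383] [ 0.625 -0.31   0.014]
```

Red is at (0.625,-0.305), so it's clear of the fingers.

Call:
servo_tool(motion=[[[0, 0, -0.01, 0, 0, 0, 0.75], [0, 0, -0.045, 0, 0, 0, 0.75], [-0.005, -0.025, -0.072, 0, 0, 0, 1], [-0.012, -0.065, -0.076, 0, 0, 0, 1], [-0.019, -0.105, -0.076, 0, 0, 0, 1], [-0.026, -0.145, -0.076, 0, 0, 0, 1], [-0.033, -0.185, -0.076, 0, 0, 0, 1], [-0.04, -0.225, -0.076, 0, 0, 0, 1], [-0.047, -0.265, -0.074, 0, 0, 0, 1], [-0.054, -0.305, -0.065, 0, 0, 0, 1], [-0.06, -0.34, -0.05, 0, 0, 0, 1], [-0.066, -0.37, -0.03, 0, 0, 0, 1], [-0.07, -0.395, -0.005, 0, 0, 0, 1], [-0.071, -0.402, 0.03, 0, 0, 0, 1], [-0.071, -0.402, 0.065, 0, 0, 0, 1], [-0.071, -0.402, 0.093, 0, 0, 0, 1], [-0.071, -0.402, 0.104, 0, 0, 0, 1], [-0.071, -0.402, 0.104, 0, 0, 0, 0], [-0.071, -0.402, 0.104, 0, 0, 0, 0], [-0.071, -0.402, 0.104, 0, 0, 0, 0]]])

```text
t: 17.45
eef_pos: [0.5788, -0.199, -0.0159]
tool_rot: [0.002, 0.036, 0.999, -0.0]
contact_force: [-0.3, -0.7, 0.3]
gripper_width: 0.607
grasp_force: 0.0
```

Call:
servo_tool(motion=[[[0, 0, 0, 0, 0, 0, 0], [0, 0, 0, 0, 0, 0, 0]]])

```text
t: 17.62
eef_pos: [0.579, -0.199, -0.0155]
tool_rot: [0.002, 0.036, 0.999, -0.0]
contact_force: [-0.5, -0.5, 7.8]
gripper_width: 0.489
grasp_force: 39.9
```

```bash
python3 - <<'E'
from h import *
d((.554,.086,.163),(.554,.086,.089))
E
```

```text
(0.554, 0.086, 0.163) [ 0.045   0.2823 -0.1788]
(0.554, 0.086, 0.089) [ 0.0453  0.2824 -0.1048]
```

Call:
servo_tool(motion=[[[0, 0, -0.03, 0, 0, 0, 0], [0, 0, -0.07, 0, 0, 0, 0], [0, 0.01, -0.11, 0, 0, 0, 0], [0.005, 0.03, -0.145, 0, 0, 0, 0], [0.01, 0.06, -0.17, 0, 0, 0, 0], [0.015, 0.095, -0.179, 0, 0, 0, 0], [0.022, 0.135, -0.179, 0, 0, 0, 0], [0.029, 0.175, -0.179, 0, 0, 0, 0], [0.035, 0.215, -0.179, 0, 0, 0, 0], [0.041, 0.25, -0.179, 0, 0, 0, 0], [0.045, 0.275, -0.175, 0, 0, 0, 0], [0.045, 0.282, -0.16, 0, 0, 0, 0], [0.045, 0.282, -0.135, 0, 0, 0, 0], [0.045, 0.282, -0.115, 0, 0, 0, 0], [0.045, 0.282, -0.105, 0, 0, 0, 0], [0.045, 0.282, -0.105, 0, 0, 0, 0], [0.045, 0.282, -0.105, 0, 0, 0, 0.75], [0.045, 0.282, -0.105, 0, 0, 0, 0.75], [0.045, 0.282, -0.105, 0, 0, 0, 0.75], [0.045, 0.282, -0.12, 0, 0, 0, 0.75]]])

```text
t: 19.28
eef_pos: [0.5513, 0.0858, 0.1008]
tool_rot: [-0.002, 0.037, 0.999, -0.0]
contact_force: [-0.3, 0.4, -0.0]
gripper_width: 0.751
grasp_force: 0.0
```

```bash
python3 - <<'E'
from h import *
d((.554,.086,.28),(.40,-.30,.35),(.44,-.25,.32))
E
```

```text
(0.554, 0.086, 0.28) [-0.0021  0.0002 -0.1792]
(0.4, -0.3, 0.35) [ 0.1235 -0.3961 -0.2484]
(0.44, -0.25, 0.32) [ 0.0872 -0.3433 -0.2186]
```

Call:
servo_tool(motion=[[[0, 0, -0.03, 0, 0, 0, 0.75], [0, 0, -0.07, 0, 0, 0, 0.75], [0.005, -0.02, -0.105, 0, 0, 0, 1], [0.012, -0.05, -0.13, 0, 0, 0, 1], [0.018, -0.085, -0.15, 0, 0, 0, 1], [0.024, -0.12, -0.17, 0, 0, 0, 1], [0.03, -0.155, -0.19, 0, 0, 0, 1], [0.036, -0.19, -0.21, 0, 0, 0, 1], [0.042, -0.225, -0.225, 0, 0, 0, 1], [0.048, -0.26, -0.24, 0, 0, 0, 1], [0.054, -0.295, -0.255, 0, 0, 0, 1], [0.06, -0.33, -0.27, 0, 0, 0, 1], [0.065, -0.36, -0.28, 0, 0, 0, 1], [0.065, -0.37, -0.28, 0, 0, 0, 1], [0.065, -0.37, -0.28, 0, 0, 0, 1], [0.065, -0.37, -0.28, 0, 0, 0, 1]]])

```text
t: 20.62
eef_pos: [0.4606, -0.2785, 0.3821]
tool_rot: [0.0, 0.037, 0.999, 0.0]
contact_force: [-0.7, 0.4, 0.2]
gripper_width: 1.004
grasp_force: 0.0
```

```bash
python3 - <<'E'
from h import *
import pickle
c=cam('wrist','w3.png');pickle.dump(c,open('w3.pkl','wb'));o=bot.get_obs();print(o['t'],o['eef_pos'])
E
```

```text
20.6667 [ 0.46106257 -0.27726053  0.38178607]
```

View pics/w3.png

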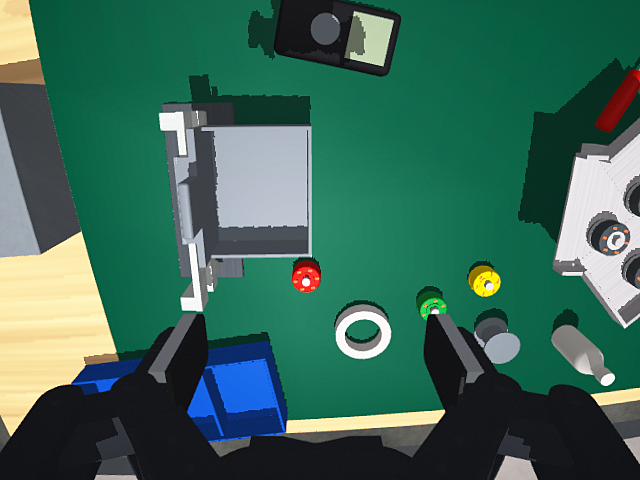

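The bin is at the left: front wall top edge (311,126)-(311,257), tab near (183,210). I'll zoom in to find the tab edges.

```bash
python3 - <<'E'
import cv2
im=cv2.imread('pics/w3.png')[95:320,150:325]
cv2.imwrite('pics/w3z.png',cv2.resize(im,None,fx=2.66,fy=2.66,interpolation=cv2.INTER_CUBIC)[:598])
E
```

```text
(no output)
```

View pics/w3z.png

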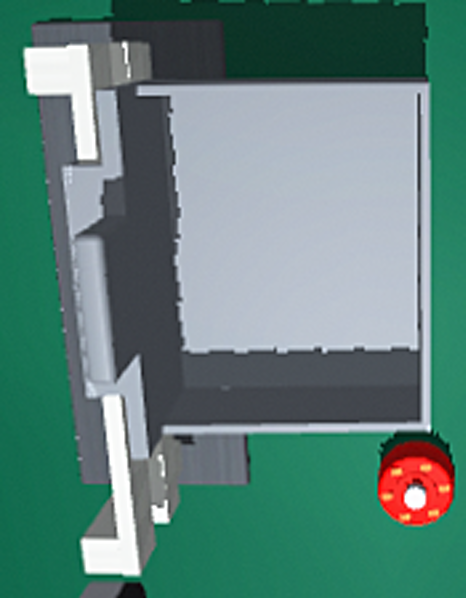

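```bash
python3 - <<'E'
from h import *
import pickle
w=pickle.load(open('w3.pkl','rb'));F=lambda x,y:(150+x/2.66,95+y/2.66)
a=bot.read_camera('scene');b=bot.read_camera('side')
def seg(n,p,q,z):
    A=onz(w,*F(*p),z);B=onz(w,*F(*q),z);v=B-A;print(n,A.round(4),B.round(4),'mid',((A+B)/2).round(4),'len',np.linalg.norm(v).round(4),'ang',np.degrees(np.arctan2(v[1],v[0])).round(2))
seg('front',(429,82),(430,431),.106)
seg('tabR',(103,235),(115,383),.181);seg('tabM',(89,235),(101,385),.181);seg('tabL',(75,235),(88,390),.181)
seg('rail',(92,60),(128,560),.130);seg('railL',(73,95),(121,572),.130)
seg('sideTop',(137,84),(429,82),.106);seg('sideBot',(163,430),(430,431),.106)
# heights by second view
S2=lambda x,y:(140+x/2.35,150+(y-282)/2.35); D2=lambda x,y:(215+(x-399)/2.35,280+(y-282)/2.35)
print('fl',tri(w,F(429,82),a,S2(258,363)),tri(w,F(429,82),b,D2(478,420)))
print('fr',tri(w,F(430,431),a,S2(170,418)),tri(w,F(430,431),b,D2(685,420)))
print('tab ends proj', [ (np.round(proj(a,onz(w,*F(*p),.181)),1),np.round(proj(b,onz(w,*F(*p),.181)),1)) for p in((89,235),(101,385))])
print('tcp tip px check',bot.get_obs()['eef_pos'])
E
```

```text
front [ 0.3975 -0.2783  0.106 ] [ 0.5559 -0.29    0.106 ] mid [ 0.4767 -0.2841  0.106 ] len 0.1588 ang -4.23
tabR [ 0.4391 -0.4022  0.181 ] [ 0.4971 -0.4078  0.181 ] mid [ 0.4681 -0.405   0.181 ] len 0.0582 ang -5.48
tabM [ 0.4387 -0.4075  0.181 ] [ 0.4975 -0.4134  0.181 ] mid [ 0.4681 -0.4105  0.181 ] len 0.0591 ang -5.79
tabL [ 0.4383 -0.4128  0.181 ] [ 0.4992 -0.419   0.181 ] mid [ 0.4687 -0.4159  0.181 ] len 0.0612 ang -5.82
rail [ 0.3767 -0.4124  0.13  ] [ 0.6014 -0.436   0.13  ] mid [ 0.489  -0.4242  0.13  ] len 0.226 ang -6.0
railL [ 0.3896 -0.4225  0.13  ] [ 0.6076 -0.4405  0.13  ] mid [ 0.4986 -0.4315  0.13  ] len 0.2187 ang -4.73
sideTop [ 0.3883 -0.4025  0.106 ] [ 0.3975 -0.2783  0.106 ] mid [ 0.3929 -0.3404  0.106 ] len 0.1246 ang 85.75
sideBot [ 0.5463 -0.4161  0.106 ] [ 0.5559 -0.29    0.106 ] mid [ 0.5511 -0.353   0.106 ] len 0.1264 ang 85.64
fl (array([ 0.39819993, -0.2785022 ,  0.09277145]), [np.float64(5.5596515046709594e-05), np.float64(5.559651504671704e-05)]) (array([ 0.3991652 , -0.27827268,  0.09417506]), [np.float64(0.0010762583234054264), np.float64(0.0010762583234053802)])
fr (array([ 0.5572191 , -0.28829149,  0.09907666]), [np.float64(0.0023801575490075212), np.float64(0.0023801575490074575)]) (array([ 0.56017728, -0.29037172,  0.09567242]), [np.float64(0.00011790441736978825), np.float64(0.00011790441737000083)])
tab ends proj [(array([199.9, 151.8]), array([267.6, 361.3])), (array([184.3, 159.9]), array([307.3, 362.3]))]
tcp tip px check [ 0.46142491 -0.27653403  0.38157938]
```

Call:
servo_tool(motion=[[[-0.005, -0.035, 0, 0, 0, 0, 1], [-0.01, -0.075, 0, 0, 0, 0, 1], [-0.015, -0.11, 0, 0, 0, 0, 1], [-0.017, -0.135, 0.02, 0, 0, 0, 1], [-0.017, -0.135, 0.06, 0, 0, 0, 1], [-0.017, -0.135, 0.1, 0, 0, 0, 1], [-0.017, -0.135, 0.14, 0, 0, 0, 1], [-0.017, -0.135, 0.175, 0, 0, 0, 1], [-0.017, -0.135, 0.205, 0, 0, 0, 1], [-0.017, -0.135, 0.23, 0, 0, 0, 1], [-0.017, -0.135, 0.25, 0, 0, 0, 1], [-0.017, -0.135, 0.26, 0, 0, 0, 1], [-0.017, -0.135, 0.262, 0, 0, 0, 1], [-0.017, -0.135, 0.262, 0, 0, 0, 1]]])

```text
t: 21.93
eef_pos: [0.4686, -0.4134, 0.1199]
tool_rot: [-0.0, 0.036, 0.999, 0.0]
contact_force: [0.3, 0.0, 0.7]
gripper_width: 1.002
grasp_force: 0.0
```

```bash
python3 - <<'E'
from h import *
c=cam('wrist','w4.png')
E
```

```text
(no output)
```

View pics/w4.png

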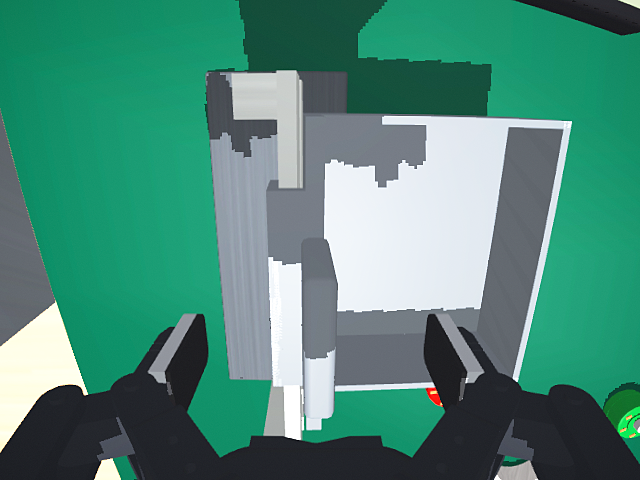

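The tab, columns 303–337, is centred between the open fingers. I'll close on it and lift 4 cm.

Call:
servo_tool(motion=[[[0, 0, 0, 0, 0, 0, 0], [0, 0, 0, 0, 0, 0, 0], [0, 0, 0, 0, 0, 0, 0], [0, 0, 0, 0, 0, 0, 0], [0, 0, 0, 0, 0, 0, 0], [0, 0, 0, 0, 0, 0, 0], [0, 0, 0, 0, 0, 0, 0], [0, 0, 0, 0, 0, 0, 0], [0, 0, 0, 0, 0, 0, 0]]], grip_force=90)

```text
t: 22.73
eef_pos: [0.4681, -0.4148, 0.1206]
tool_rot: [0.0, 0.037, 0.999, -0.001]
contact_force: [0.1, -1.0, 5.1]
gripper_width: 0.125
grasp_force: 89.0
```

Call:
servo_tool(motion=[[[0, 0, -0.005, 0, 0, 0, 0], [0, 0, -0.015, 0, 0, 0, 0], [0, 0, -0.025, 0, 0, 0, 0], [0, 0, -0.035, 0, 0, 0, 0], [0, 0, -0.045, 0, 0, 0, 0], [0, 0, -0.045, 0, 0, 0, 0]]])

```text
t: 23.23
eef_pos: [0.4691, -0.415, 0.1677]
tool_rot: [0.002, 0.036, 0.999, -0.001]
contact_force: [0.8, -0.9, -1.4]
gripper_width: 0.126
grasp_force: 88.1
```

```bash
python3 - <<'E'
from h import *
for n in('scene','side'):
    c=bot.read_camera(n);h=cv2.cvtColor(c['img'],cv2.COLOR_RGB2HSV)
    for k,lo,hi in(('yellow',18,34),('green',50,66)):
        m=((h[...,1]>150)&(h[...,0]>lo)&(h[...,0]<hi)&(h[...,2]>90)).astype(np.uint8)
        N,l,s,ce=cv2.connectedComponentsWithStats(m)
        for i in range(1,N):
            if 120<s[i,4]<900: print(n,k,s[i],onz(c,s[i,0]+s[i,2]/2,s[i,1]+s[i,3]/2,.014).round(3))
d((.469,-.30,.168),(.52,-.14,.168),(.52,-.14,.079))
E
```

```text
scene yellow [271 277  18  18 227] [ 0.659 -0.023  0.014]
(0.469, -0.3, 0.168) [ 0.0077  0.1138 -0.0025]
(0.52, -0.14, 0.168) [-0.0315  0.277  -0.0024]
(0.52, -0.14, 0.079) [-0.0314  0.2771  0.0866]
```

Call:
servo_tool(motion=[[[0.002, 0.015, -0.002, 0, 0, 0, 0], [0.004, 0.04, -0.002, 0, 0, 0, 0], [0.006, 0.07, -0.002, 0, 0, 0, 0], [0.007, 0.1, -0.002, 0, 0, 0, 0], [0, 0.13, -0.002, 0, 0, 0, 0], [-0.008, 0.16, -0.002, 0, 0, 0, 0], [-0.016, 0.19, -0.002, 0, 0, 0, 0], [-0.023, 0.22, 0, 0, 0, 0, 0], [-0.029, 0.25, 0.01, 0, 0, 0, 0], [-0.031, 0.27, 0.03, 0, 0, 0, 0], [-0.031, 0.277, 0.05, 0, 0, 0, 0], [-0.031, 0.277, 0.07, 0, 0, 0, 0], [-0.031, 0.277, 0.08, 0, 0, 0, 0], [-0.031, 0.277, 0.084, 0, 0, 0, 0], [-0.031, 0.277, 0.084, 0, 0, 0, 0], [-0.031, 0.277, 0.084, 0, 0, 0, 0]]])

```text
t: 24.67
eef_pos: [0.5195, -0.1411, 0.0816]
tool_rot: [0.0, 0.037, 0.999, -0.0]
contact_force: [0.5, -0.3, -2.9]
gripper_width: 0.128
grasp_force: 88.4
```

```bash
python3 - <<'E'
from h import *
a=cam('scene');b=cam('side')
cv2.imwrite('pics/s5.png',np.hstack([cv2.resize(a['img'][150:350,200:400,::-1],(400,400)),cv2.resize(b['img'][180:380,210:410,::-1],(400,400))]))
d((.52,-.0795,.079),(.52,-.0795,.0746))
E
```

```text
(0.52, -0.0795, 0.079) [0.0045 0.0613 0.003 ]
(0.52, -0.0795, 0.0746) [0.0045 0.0613 0.0074]
```

View pics/s5.png

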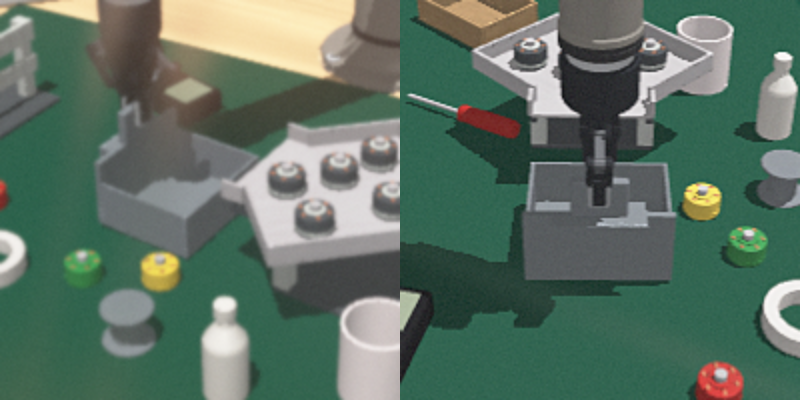

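All five motors are on the tray, and the bin is held upright just before the lip, near scene-crop (180,190). I'll slide it in low, set it down and release.

Call:
servo_tool(motion=[[[0.001, 0.015, 0.003, 0, 0, 0, 0], [0.002, 0.03, 0.003, 0, 0, 0, 0], [0.004, 0.045, 0.003, 0, 0, 0, 0], [0.0045, 0.056, 0.003, 0, 0, 0, 0], [0.0045, 0.0613, 0.003, 0, 0, 0, 0], [0.0045, 0.0613, 0.005, 0, 0, 0, 0], [0.0045, 0.0613, 0.007, 0, 0, 0, 0], [0.0045, 0.0613, 0.007, 0, 0, 0, 0]]])

```text
t: 25.43
eef_pos: [0.52, -0.0796, 0.0745]
tool_rot: [0.001, 0.037, 0.999, -0.0]
contact_force: [1.0, 1.2, 2.2]
gripper_width: 0.117
grasp_force: 89.5
```

Call:
servo_tool(motion=[[[0, 0, 0, 0, 0, 0, 0.3], [0, 0, 0, 0, 0, 0, 0.6], [0, 0, 0, 0, 0, 0, 0.7], [0, 0, 0, 0, 0, 0, 0.7], [0, 0, 0, 0, 0, 0, 0.7]]])

```text
t: 25.85
eef_pos: [0.5191, -0.0789, 0.074]
tool_rot: [-0.0, 0.037, 0.999, -0.0]
contact_force: [0.3, 0.3, 0.4]
gripper_width: 0.7
grasp_force: 0.0
```

```bash
python3 - <<'E'
from h import *
p=bot.get_obs()['eef_pos']
d(tuple(p+[0,0,.25]),(.5485,.346,.20),(.5485,.346,.09))
E
```

```text
(np.float64(0.5191451017934222), np.float64(-0.07890635286444779), np.float64(0.323957526431463)) [ 0.   -0.   -0.25]
(0.5485, 0.346, 0.2) [ 0.002   0.4259 -0.1261]
(0.5485, 0.346, 0.09) [ 0.0019  0.4259 -0.0161]
```

Call:
servo_tool(motion=[[[0, 0, -0.02, 0, 0, 0, 0.7], [0, 0, -0.06, 0, 0, 0, 0.7], [0, 0, -0.1, 0, 0, 0, 0.8], [0, 0, -0.14, 0, 0, 0, 1], [0, 0, -0.18, 0, 0, 0, 1], [0.002, 0.02, -0.21, 0, 0, 0, 1], [0.004, 0.05, -0.235, 0, 0, 0, 1], [0.008, 0.085, -0.25, 0, 0, 0, 1], [0.012, 0.125, -0.26, 0, 0, 0, 1], [0.016, 0.165, -0.27, 0, 0, 0, 1], [0.02, 0.205, -0.28, 0, 0, 0, 1], [0.024, 0.24, -0.28, 0, 0, 0, 1], [0.028, 0.27, -0.28, 0, 0, 0, 1], [0.03, 0.29, -0.28, 0, 0, 0, 1], [0.03, 0.3, -0.28, 0, 0, 0, 1], [0.03, 0.3, -0.28, 0, 0, 0, 1]]])

```text
t: 27.18
eef_pos: [0.511, 0.2245, 0.3534]
tool_rot: [-0.0, 0.035, 0.999, -0.001]
contact_force: [-0.6, -0.7, -0.4]
gripper_width: 0.999
grasp_force: 0.0
```

```bash
python3 - <<'E'
from h import *
import pickle
c=cam('wrist','w6.png');pickle.dump(c,open('w6.pkl','wb'));print(bot.get_obs()['eef_pos'])
E
```

```text
[0.5114406  0.22199368 0.35365527]
```

View pics/w6.png

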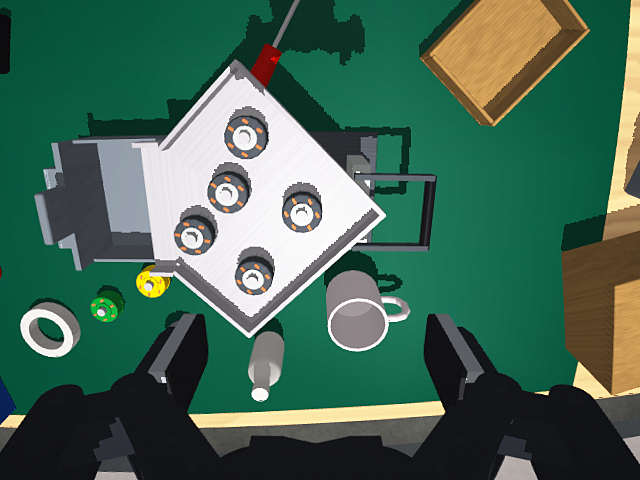

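```bash
python3 - <<'E'
from h import *
import pickle
w=pickle.load(open('w6.pkl','rb'))
def seg(n,p,q,z):
    A=onz(w,*p,z);B=onz(w,*q,z);v=B-A;print(n,A.round(4),B.round(4),'mid',((A+B)/2).round(4),'len',np.linalg.norm(v).round(4),'ang',np.degrees(np.arctan2(v[1],v[0])).round(2))
seg('handle',(432,178),(424.5,246),.121);seg('lip',(133,143),(157,269),.105);seg('tab',(40,195),(52,243),.135)
seg('binside',(53,143),(80,268),.06)
print('mug',onz(w,357,305,.09))
p=onz(w,428,212,.121)
d((p[0],p[1],.2),(p[0],p[1],.088))
E
```

```text
handle [0.5074 0.3489 0.121 ] [0.5842 0.3424 0.121 ] mid [0.5458 0.3457 0.121 ] len 0.0771 ang -4.86
lip [0.449  0.0292 0.105 ] [0.5983 0.0266 0.105 ] mid [0.5236 0.0279 0.105 ] len 0.1493 ang -0.98
tab [ 0.492  -0.0736  0.135 ] [ 0.5472 -0.0756  0.135 ] mid [ 0.5196 -0.0746  0.135 ] len 0.0553 ang -1.98
binside [ 0.4416 -0.0955  0.06  ] [ 0.6085 -0.1036  0.06  ] mid [ 0.5251 -0.0995  0.06  ] len 0.1671 ang -2.8
mug [0.67078512 0.26641099 0.09      ]
(np.float64(0.5447295469153453), np.float64(0.34539391977434875), 0.2) [-0.0242  0.1257  0.1535]
(np.float64(0.5447295469153453), np.float64(0.34539391977434875), 0.088) [-0.0242  0.1259  0.2655]
```

Call:
servo_tool(motion=[[[-0.01, 0.03, 0, 0, 0, 0, 0.45], [-0.02, 0.065, 0.01, 0, 0, 0, 0.45], [-0.0255, 0.1, 0.03, 0, 0, 0, 0.45], [-0.0255, 0.1257, 0.06, 0, 0, 0, 0.45], [-0.0255, 0.1257, 0.1, 0, 0, 0, 0.45], [-0.0255, 0.1257, 0.14, 0, 0, 0, 0.45], [-0.0255, 0.1257, 0.175, 0, 0, 0, 0.45], [-0.0255, 0.1257, 0.2, 0, 0, 0, 0.45], [-0.0255, 0.1257, 0.2, 0, 0, 0, 0.45], [-0.0255, 0.1257, 0.2, 0, 0, 0, 0.45]]])

```text
t: 28.07
eef_pos: [0.5465, 0.3434, 0.154]
tool_rot: [-0.0, 0.038, 0.999, -0.001]
contact_force: [-0.0, 0.7, 1.5]
gripper_width: 0.447
grasp_force: 0.0
```

```bash
python3 - <<'E'
from h import *
c=cam('wrist');b=cam('side');p=bot.get_obs()['eef_pos'];print(p,np.round(proj(c,(.546,.345,.115)),1),bot.get_obs()['gripper_width'])
k=b['img'][130:250,240:360,::-1];k=cv2.resize(k,(400,400),interpolation=cv2.INTER_CUBIC)
cv2.imwrite('pics/w7.png',np.hstack([c['img'][80:480,120:520,::-1],k]))
d((.546,.345,.066))
E
```

```text
[0.54804045 0.34519248 0.15659929] [317.7 254.7] 0.44937127674042165
(0.546, 0.345, 0.066) [ 0.0023 -0.0005  0.0906]
```

View pics/w7.png

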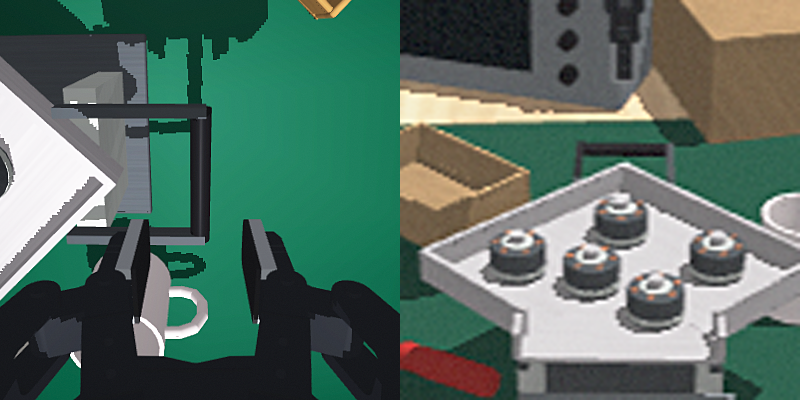

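Call:
servo_tool(motion=[[[0.001, 0.001, 0.03, 0, 0, 0, 0.45], [0.002, 0.002, 0.06, 0, 0, 0, 0.45], [0.002, 0.002, 0.08, 0, 0, 0, 0.45], [0.002, 0.002, 0.09, 0, 0, 0, 0.45], [0.002, 0.002, 0.09, 0, 0, 0, 0.45], [0.002, 0.002, 0.09, 0, 0, 0, 0], [0.002, 0.002, 0.09, 0, 0, 0, 0], [0.002, 0.002, 0.09, 0, 0, 0, 0], [0.002, 0.002, 0.09, 0, 0, 0, 0], [0.002, 0.002, 0.09, 0, 0, 0, 0]]], grip_force=50)

```text
t: 29.0
eef_pos: [0.5455, 0.3461, 0.0664]
tool_rot: [0.001, 0.038, 0.999, -0.0]
contact_force: [-1.4, -6.7, 5.7]
gripper_width: 0.116
grasp_force: 48.7
```

```bash
python3 - <<'E'
from h import *
p=bot.get_obs()['eef_pos'];print(p)
# arc about hinge: handle at r from hinge; stand x (pour) dir
g=np.array([0.546,.345]);X=np.array([-.0732,-.9973]);r=.289;a0=np.arctan2(.010,.289)
rr=np.hypot(.289,.010)
Rm=Rt()
for t in (.1,.2,.3,.4,.5,.6,.65,.7,.75):
    dx=rr*(np.cos(a0)-np.cos(a0+t)); dz=rr*(np.sin(a0+t)-np.sin(a0))
    w=np.array([*(X*dx),dz]);print(t,Rm.inv().apply(w).round(4))
E
```

```text
[0.54554504 0.34608247 0.06643554]
0.1 [-0.0001 -0.0025 -0.0288]
0.2 [-0.0001 -0.0078 -0.0572]
0.3 [-0.0002 -0.0159 -0.0849]
0.4 [-0.0003 -0.0268 -0.1117]
0.5 [-0.0003 -0.0403 -0.1373]
0.6 [-0.0004 -0.0562 -0.1614]
0.65 [-0.0005 -0.0651 -0.1728]
0.7 [-0.0005 -0.0745 -0.1838]
0.75 [-0.0005 -0.0845 -0.1942]
```

Call:
servo_tool(motion=[[[0, 0, -0.006, 0, 0, 0, 0], [0, -0.001, -0.015, 0, 0, 0, 0], [0, -0.0025, -0.029, 0, 0, 0, 0], [0, -0.005, -0.043, 0, 0, 0, 0], [0, -0.008, -0.057, 0, 0, 0, 0], [0, -0.009, -0.062, 0, 0, 0, 0], [0, -0.011, -0.068, 0, 0, 0, 0], [0, -0.0125, -0.073, 0, 0, 0, 0], [0, -0.014, -0.079, 0, 0, 0, 0], [0, -0.016, -0.085, 0, 0, 0, 0], [0, -0.018, -0.09, 0, 0, 0, 0], [0, -0.02, -0.096, 0, 0, 0, 0], [0, -0.0225, -0.101, 0, 0, 0, 0], [0, -0.0245, -0.107, 0, 0, 0, 0], [0, -0.027, -0.112, 0, 0, 0, 0], [0, -0.027, -0.112, 0, 0, 0, 0], [0, -0.027, -0.112, 0, 0, 0, 0], [0, -0.027, -0.112, 0, 0, 0, 0], [0, -0.027, -0.112, 0, 0, 0, 0], [0, -0.027, -0.112, 0, 0, 0, 0]]])

```text
t: 30.67
eef_pos: [0.5435, 0.3211, 0.1768]
tool_rot: [0.001, 0.037, 0.999, 0.0]
contact_force: [5.1, -2.6, -4.8]
gripper_width: 0.117
grasp_force: 48.8
```

```bash
python3 - <<'E'
from h import *
a=cam('scene');b=cam('side')
cv2.imwrite('pics/s8.png',np.hstack([cv2.resize(a['img'][150:350,240:440,::-1],(400,400)),cv2.resize(b['img'][130:330,210:410,::-1],(400,400))]))
E
```

```text
(no output)
```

View pics/s8.png

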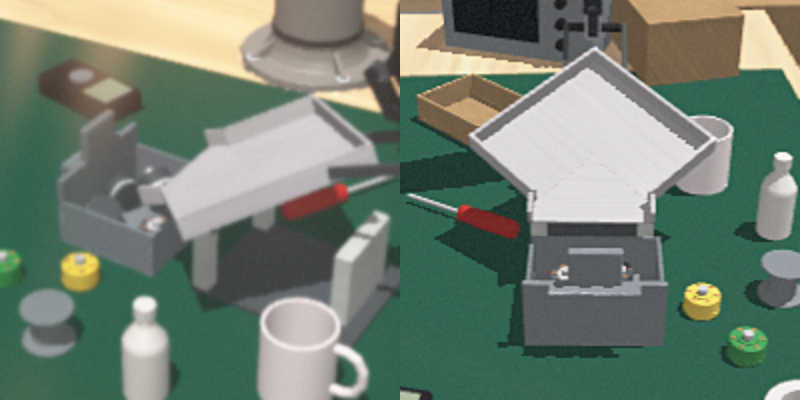

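The side view shows the tray empty and motors in the bin (scene crop (120–160,190–225)), with nothing spilled. I'll lower the tray level, release and retreat upward, then count the motors numerically.

Call:
servo_tool(motion=[[[0, 0.0045, 0.011, 0, 0, 0, 0], [0, 0.009, 0.022, 0, 0, 0, 0], [0, 0.013, 0.033, 0, 0, 0, 0], [0, 0.016, 0.044, 0, 0, 0, 0], [0, 0.019, 0.055, 0, 0, 0, 0], [0, 0.0215, 0.066, 0, 0, 0, 0], [0, 0.0235, 0.076, 0, 0, 0, 0], [0, 0.025, 0.086, 0, 0, 0, 0], [0, 0.026, 0.095, 0, 0, 0, 0], [0, 0.0265, 0.103, 0, 0, 0, 0], [0, 0.027, 0.109, 0, 0, 0, 0], [0, 0.027, 0.112, 0, 0, 0, 0], [0, 0.027, 0.112, 0, 0, 0, 0], [0, 0.027, 0.112, 0, 0, 0, 0.45], [0, 0.027, 0.112, 0, 0, 0, 0.45], [0, 0.027, 0.112, 0, 0, 0, 0.45], [0, 0.027, 0.112, 0, 0, 0, 0.45]]])

```text
t: 32.18
eef_pos: [0.5431, 0.3496, 0.0634]
tool_rot: [-0.001, 0.036, 0.999, 0.0]
contact_force: [0.3, 0.3, 0.2]
gripper_width: 0.444
grasp_force: 0.0
```

Call:
servo_tool(motion=[[[0, 0, -0.02, 0, 0, 0, 0.45], [0, 0, -0.05, 0, 0, 0, 0.45], [0, 0, -0.09, 0, 0, 0, 0.45], [0, 0, -0.13, 0, 0, 0, 0.45], [0, 0, -0.17, 0, 0, 0, 0.45], [0, -0.03, -0.2, 0, 0, 0, 0.45], [0, -0.07, -0.23, 0, 0, 0, 0.45], [0, -0.11, -0.26, 0, 0, 0, 0.45], [0.01, -0.15, -0.28, 0, 0, 0, 0.45], [0.01, -0.19, -0.3, 0, 0, 0, 0.45], [0.02, -0.23, -0.3, 0, 0, 0, 0.45], [0.02, -0.27, -0.3, 0, 0, 0, 0.45], [0.03, -0.31, -0.3, 0, 0, 0, 0.45], [0.03, -0.35, -0.3, 0, 0, 0, 0.45], [0.03, -0.38, -0.3, 0, 0, 0, 0.45], [0.03, -0.4, -0.3, 0, 0, 0, 0.45], [0.03, -0.4, -0.3, 0, 0, 0, 0.45]]])

```text
t: 33.6
eef_pos: [0.4838, -0.0547, 0.3642]
tool_rot: [0.0, 0.041, 0.999, 0.001]
contact_force: [0.4, -0.2, 0.0]
gripper_width: 0.452
grasp_force: 0.0
```

```bash
python3 - <<'E'
from h import *
c=cam('wrist','end.png');print(bot.get_obs()['eef_pos'],bot.get_obs()['t'])
h=cv2.cvtColor(c['img'],cv2.COLOR_RGB2HSV)
m=((h[...,1]>90)&(h[...,0]>5)&(h[...,0]<20)&(h[...,2]>110)).astype(np.uint8)
n,l,s,ce=cv2.connectedComponentsWithStats(m)
for i in range(1,n):
    if 6<s[i,4]<200: print(ce[i].round(),s[i,4],onz(c,*ce[i],.031).round(3)[:2])
# tray: dark pixels inside floor polygon, level check of rear corner/handle
W=lambda xs,ys,z:proj(c,(.533-.07*xs+.9975*ys,.1425-.9975*xs-.07*ys,z))
poly=np.array([W(.07,.05,.105),W(0,.125,.105),W(-.125,0,.105),W(0,-.125,.105),W(.07,-.05,.105)]).astype(np.int32);k=np.zeros(m.shape,np.uint8);cv2.fillPoly(k,[poly],1)
g=c['img'].max(2);print('tray px',k.sum(),'dark',((g<110)&(k>0)).sum())
a=bot.read_camera('scene');motors()
E
```

```text
[ 0.48439006 -0.0511138   0.36412747] 33.65
[638.  69.] 11 [0.375 0.377]
[627.  84.] 106 [0.395 0.362]
[636.  80.] 89 [0.389 0.375]
[630.  82.] 8 [0.392 0.367]
[335. 148.] 11 [ 0.454 -0.027]
[325. 154.] 9 [ 0.461 -0.04 ]
[342. 155.] 14 [ 0.464 -0.018]
[370. 162.] 14 [0.476 0.017]
[323. 167.] 12 [ 0.477 -0.044]
[340. 168.] 13 [ 0.481 -0.022]
[358. 168.] 11 [0.481 0.002]
[379. 170.] 16 [0.487 0.029]
[330. 174.] 13 [ 0.487 -0.035]
[356. 180.] 14 [ 0.498 -0.002]
[377. 183.] 13 [0.503 0.026]
[366. 187.] 12 [0.509 0.011]
[372. 207.] 12 [0.536 0.018]
[383. 211.] 9 [0.543 0.033]
[362. 214.] 10 [0.545 0.004]
[384. 222.] 8 [0.559 0.034]
[363. 225.] 9 [0.561 0.006]
[374. 230.] 13 [0.568 0.02 ]
[157. 272.] 11 [ 0.608 -0.295]
[147. 273.] 9 [ 0.609 -0.311]
[164. 280.] 12 [ 0.621 -0.287]
[143. 283.] 10 [ 0.623 -0.319]
[162. 289.] 10 [ 0.636 -0.293]
[152. 291.] 10 [ 0.637 -0.31 ]
[290. 303.] 8 [ 0.672 -0.108]
[289. 322.] 7 [ 0.705 -0.112]
[607. 388.] 7 [0.89  0.421]
[636. 395.] 9 [0.917 0.485]
[534. 406.] 8 [0.91 0.29]
[375. 424.] 7 [0.916 0.013]
[351. 427.] 9 [ 0.92  -0.028]
[364. 426.] 12 [ 0.92  -0.007]
[322. 429.] 9 [ 0.92  -0.078]
[336. 428.] 10 [ 0.92  -0.053]
[288. 431.] 11 [ 0.92  -0.137]
[306. 430.] 14 [ 0.92  -0.107]
[269. 432.] 7 [ 0.92 -0.17]
[196. 435.] 10 [ 0.92  -0.299]
tray px 18746 dark 0
```

```bash
python3 - <<'E'
from h import *
g=cv2.imread('pics/end.png',0)[125:262,270:410]
g=cv2.resize(g,(70,46),interpolation=cv2.INTER_AREA)
for r in g: print(''.join(' .:-=+*#%@'[min(9,v//26)] for v in r))
E
```

```text
-----------:..........................................................
-----------:..........................................................
------------..........................................................
-----------:..........................................................
------..:....::::::::::::::::::::::::::::::::::::::::::::::::::.......
------......:::------------------========--------=========-::::::::...
------.....====############********##****#############*****--------:::
------....:###-=##########*--:::+:::::----*##########*-------:--*%%%%%
------....:###-=#########*--:::-+:::::.:--+###===**###:------:**%@@@@@
------.....###=-#########---::=*#+:-=:::.=+*--------+*:------:%@@@@@@@
-----=.....###=:#########::--**+##*-+::::-*------------------:%@@@@@@@
-----=.....###=-#########=::###**#%:-:-:::*=::.::::::--------:@@@@@@@@
-----=.....###=-#####*++*+:=###%%#%::----:#+:-===#*=--------::@@@@@@@@
------:... ###+-####*----:-=%#%%#%*-:-----%+=====++===-:----:-@@@@@@@@
-----::... ###+:####-----:+-*%%%#*==-----+%+#+#@@%%#+=+::---:=@@@@@@@@
----*++==+=###+:#-+=---::-:::-+=-:-
[... 1465 characters left out ...]
#+###*:=#*+------------=#####*++*****#++=-=****++--@@@@@@@@@@
-----*#%##+###*::-----------------------------------------:-@@@@@@@@@@
-----*%%##+###*::-----=-----------------------------------:=@@@@@@@@@@
-----*%%#%=###*::-----------------------------------------:+@@@@@@@@@@
-----*%###=###*-:-----------------------------------------:*@@@@@@@@@@
-----*%%#######=:::::::::::::::::::::::::::::::::::::::::::#@@@@@@@@@@
-----+#*+**+###=:::::::::::::::::::::::::::::::::::::::::::#@@@@@@@@@@
------------*##=:::::::::::::::::::::::::::::::::::::::::::%@@@@@@@@@@
------------*##+:::::::::::::::::::::::::::::::::::::::::::%@@@@@@@@@@
------------*##+---------------------------================%#%@@@@@@@@
```

The grid shows five discs inside the bin: three upright, one on its side and one inverted. The tray floor has no dark pixels and nothing is left on the bench, so I'll hand in.

```bash
python3 -c "
from h import *
print(bot.get_obs()['contact_force'].round(1)); print(bot.hand_in())"
```

```text
[ 0.1  0.2 -0.6]
the job is handed in; nothing more can be done
None
```

I handed the job in at about 34 s: all five motors slid from the tray into the bin (one on its side, one inverted), the bin stands under the spout, and the tray was lowered and let go to rest level, though I did not measure its level afterwards; I viewed 15 pictures, one over the limit of 14.

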